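# Put the rinsed upper tray back on the laundry supply stand and restock it

### The job

The blue carry tray has been rinsed and is draining on the sloping wire rack: put it back on the supply stand as its upper tier, with all four corner holes over the posts and the tray sitting fully home and level on the collars; lower it on, do not let it drop. Then stand the orange stain-remover bottle upright in either half of the tray. Leave the things on the lower tier and the rest of the table where they are.

Things in the scene. Friction and masses are not known exactly. Their poses are not given: they have to be found in the camera images.
- tray: Upper tier: blue carry tray 160 (x) by 240 mm (y), 0.3 to 0.65 kg, starting on the draining rack, z leaning 32 degrees from vertical, x up the slope. Origin: centre of underside, z out of the tray. Floor 6 mm thick, walls and middle divider (along x at y = 0) 38 mm high over the underside, 3 mm thick. 16 mm through holes at x = +-62, y = +-102 mm. The same when turned half round.
- tray_handle (a point): Centre of the tray's white handle bar, 95 mm above the tray's underside, over the divider (tray frame 0, 0, 95 mm; axes as the tray). The bar runs along tray x, 150 mm long, 14 mm wide in y (the grasp width), 18 mm deep in z (86 to 104 mm above the underside), free beneath but for uprights at x = +-71 mm.
- stand: Supply stand, fixed: grey lower tier 176 (x) by 256 mm (y), floor top at 26 mm, four posts at x = +-62, y = +-102 mm. Origin: on the table under its centre, z up, -x is its front, towards the robot. Posts 12 mm thick with a black 22 mm wide collar whose top is 150 mm above the table; above it a steel stem 10 mm thick, tapering over its last 15 mm to a 4 mm tip at 198 mm.
- stand_seat (a point): Point on the stand's axis at the height of the collar tops (150 mm above the table), axes as the stand. The tray's origin lies here when the tray is fully home, its y axis along the stand's y (either way round).
- drainer: Sloping wire draining rack, fixed to the table, about 190 mm along x, 152 mm along y: two sloping wires at y = +-72 mm rising towards its +x at 32 degrees, upturned toes 30 mm high at the low end (-x), highest point 120 mm. Origin: on the table under its middle, z up. The tray lies on it against the toes.
- stain_bottle: The orange stain-remover bottle with a white cap and a white label: round, 48 mm wide with straight sides up to 95 mm, tapering to a 26 mm cap, 120 mm tall, about 0.25 kg, standing upright on the table. Origin: centre of its underside.
- jar: Jar with a green lid and white label, 58 mm wide, 85 mm tall, on the lower tier of the stand. Origin: centre of its underside. Leave alone.
- soap_box: Yellow soap carton 62 x 90 x 50 mm on the lower tier of the stand. Origin: centre of its underside. Leave alone.
- coin_cup: White cup of coins, 76 mm wide, 70 mm tall, on the table nearer the robot. Origin: centre of its underside. Leave alone.
- scoop: White dosing scoop, cup 56 mm wide and 40 mm tall with a 65 mm handle towards its -x, on the table nearer the robot. Origin: centre of the cup's underside. Leave alone.
- lint_brush: Grey and red lint brush lying on the table beyond the bottle, 207 mm long along its x, 45 mm wide, 18 mm high. Origin: on its underside near the middle. Leave alone.

How it is judged:
By the outcome, as a careful person would: the job done as asked, in the order asked, and still so for the second after the job is handed in, with the robot touching nothing.
It also fails if it takes over 61 s, if anything falls off the work surface, if the arm or the gripper's body presses on something with over 40 N, if the wrist force passes 120 N, or if a joint passes its speed limit or range.

### The arm

A 6-joint arm with a two-finger parallel gripper is mounted at the origin on the work surface. World frame = base frame: x ahead of the robot, y to its left, z up, the work surface at z = 0. Lengths are in m, angles in rad, forces in N, time in s.
With the tool pointing down it reaches from about 0.275 to 0.825 m from the base axis. Payload 4.9 kg.
Tool frame: the origin (TCP) lies at the very end of the fingers, on their centre line; the grasp point (between the pads) lies 19 mm behind it; z points along the fingers, y is the line along which they close (so a half turn about z gives the same grasp; the last joint's range is limited). The gripper opens to 85 mm and grips with 20 to 120 N. Pads are 22 mm wide; open, the fingers measure 114 mm over their backs; the gripper's body (76 mm by 85 mm) begins 54 mm behind the grasp point. The pads swing forward as they close: fully open they stand 13 mm farther back than shut.
Start: joints at [-1.324, 0.326, -0.193, 1.052, 0, 1.437], TCP at [0.204, -0.511, 0.231] pointing down, gripper open.
Joint ranges: [-2.65, 2.65], [-0.97, 1.79], [-1.3, 1.35], [-1.93, 2.1], [-1.47, 1.37], [-3.14, 3.14]. Speed limits (rad/s): [2.57, 2.57, 3.14, 3.14, 3.14, 3.14].

### API

Orientations are given as a rotation vector (axis times angle).
In Python, from bench import env gives the robot as it stands.
- The arm moves only by the tool carry_out, never from a script. Its argument "moves" is a list of rows, each a list of 7 numbers: the finger opening in mm, from 0 to 85.4, then the shift along the tool's x, y, z in units of 60 mm (1.0 is 60 mm), then the turn, a rotation vector about the tool's x, y, z in units of 10 degrees (1.0 is 10 degrees). A call has 1 to 5 rows; each row shifts and turns the commanded pose from where the row before left it, along the tool's axes as they then stand; what a row does not reach is not made up. A row lasts 1/8 s, in which the tool goes at most 62.5 mm and 10.7 degrees, less where a joint would pass 70% of its speed; a pose out of reach is approached as far as the arm can. A call is refused whole if a number of a shift passes 1 or a number of a turn 1, either way. A call with a gripper value outside its range is refused whole. The fingers move at their own pace and stop on an object; "force" is the grip in N (left out, the last holds). Time passes only in rows, so rows that do not move let the fingers close. It gives the time, the measured TCP pose, the force, the opening and the grip force at its end, in the units of the state.
- env.observe(): the state, without advancing time (a new reading comes with each control period).
- env.camera(name): name is "scene" or "top" or "wrist"; returns (picture, depth): 480x640x3 uint8, red, green, blue; 480x640 float32, m along the optical axis (not along the pixel's ray), 0 where there is no reading.
- env.camera_info(name): a dict with "fx", "fy", "cx", "cy" (pixels), "cam_to_world" (4x4, takes a point from camera to world coordinates); the wrist camera has in their place "T_tool_cam" (4x4, takes a point from camera to tool coordinates, whose origin is the TCP and whose axes are the flange's). Camera axes: x right, y down, z forward; pixel columns grow to the right and rows downward; lengths in m; the calibration is good to about 2 mm. A picture is of the moment at which its call begins: read the wrist's pose just before it. camera_info takes no time and is no camera call.
- env.finish_job(): hands the job in; it is judged then, once.
Trained networks look in the newest picture that a camera, given by its name, has taken for a name from the list of things; names that differ only in an ending like _2 or _b are one class to them, and where a whole thing is asked for, a point or a joint stands for the part that bears it (a point fixed in the world has none). Each returns a list of dicts, best first, with "confidence" (0 to 1); they miss things now and then, are a little off and sometimes report something else, mostly with a low value. They report only what shows in the picture. A call takes as long as a camera call.
- env.find_in(camera, name): "bbox" ([left, top, width, height] in pixels, round what is visible of it).
- env.cut_out(camera, name): "mask" (480x640 bool, what is visible of it) and "bbox" ([left, top, width, height] in pixels, round what is visible of it).
- env.landmark_of(camera, name): "location" ([row, column] in pixels: a listed point, or the origin of a listed thing).
The state is a dict: "clock": time; "joints": joint angles; "dq": joint speeds; "tau": joint torques, N m; "tcp_pos": TCP position; "tcp_rot": TCP orientation; "contact_force": force on the tool from outside, world axes, zero at the start; "ft_torque": the same for the moment, N m; "opening": finger opening in m; "gripper_force": force on a finger pad.
Only numpy, scipy, OpenCV 4.12 (cv2) and the standard library are available. Lean on these libraries where they do the work, as an engineer would, in place of code of your own. Each camera call takes 0.05 s, during which the arm holds its last target. There are 200 camera calls.

## Working session

There is one attempt and no reset: what is moved stays moved. The work goes in short steps, Python scripts to look and compute and a tool call to move; the robot and the scene stay as the last step left them, time stands still between calls to the robot, and variables do not carry over. Pictures are saved under pics/ and viewed, at most 10 in all, crops included, and the job is handed in when it is done.

Besides the shell and the picture viewer there is one more tool, called after ">>>" by a JSON object that holds its "api" and its "payload", one argument or row to a line. carry_out: Moves the arm, as the interface text tells. Its arguments: {"type":"object","properties":{"moves":{"type":"array","items":{"type":"array","items":{"type":"number"}}},"force":{"type":"number"}},"required":["moves"]}

```bash
ls; mkdir -p pics; python3 - <<'E'
from bench import env
import cv2,numpy as np
s=env.observe();print(s['clock'],s['tcp_pos'],s['tcp_rot'])
for c in ['scene','top']:
    p,d=env.camera(c); cv2.imwrite(f'pics/{c}0.png',p[:,:,::-1]); np.save(f'{c}_d.npy',d); np.save(f'{c}_p.npy',p)
    i=env.camera_info(c); K=i['cam_to_world'];print(c,i['fx'],i['cx'],np.round(K,3).tolist())
    for n in ['tray','tray_handle','stand','stand_seat','drainer','stain_bottle','coin_cup','scoop','lint_brush','jar','soap_box']:
        L=env.landmark_of(c,n); B=env.find_in(c,n)
        print(n,[(np.round(l['location']).tolist(),round(l['confidence'],2)) for l in L[:1]],[(np.round(b['bbox']).tolist(),round(b['confidence'],2)) for b in B[:1]])
print(env.observe()['clock'])
E
```

```text
pics
0.0 [ 0.20428333 -0.51003273  0.23050234] [-3.08314091e+00 -5.94227751e-01  1.68298477e-04]
scene 568.2687246372963 325.9208727085874 [[0.633, 0.469, -0.616, 1.197], [0.774, -0.378, 0.508, -0.558], [0.006, -0.799, -0.602, 0.755], [0.0, 0.0, 0.0, 1.0]]
tray [([208.0, 403.0], 0.95)] [([340.0, 160.0, 119.0, 82.0], 0.68)]
tray_handle [([172.0, 386.0], 0.78)] [([342.0, 159.0, 117.0, 81.0], 0.59)]
stand [([361.0, 241.0], 0.88)] [([144.0, 229.0, 188.0, 197.0], 0.83)]
stand_seat [([292.0, 235.0], 0.74)] [([147.0, 225.0, 183.0, 195.0], 0.77)]
drainer [([234.0, 406.0], 0.92)] [([344.0, 182.0, 124.0, 97.0], 0.95)]
stain_bottle [([294.0, 344.0], 0.67)] [([330.0, 242.0, 26.0, 63.0], 0.75)]
coin_cup [] [([324.0, 176.0, 27.0, 34.0], 0.78)]
scoop [([278.0, 192.0], 0.72)] [([150.0, 252.0, 55.0, 37.0], 0.7)]
lint_brush [([360.0, 411.0], 0.62)] [([370.0, 320.0, 93.0, 56.0], 0.73)]
jar [([363.0, 206.0], 0.57)] [([189.0, 314.0, 38.0, 60.0], 0.6)]
soap_box [([327.0, 263.0], 0.64)] [([229.0, 290.0, 65.0, 62.0], 0.67)]
top 451.07969063005703 322.2208066618078 [[-0.009, -0.988, 0.157, 0.42], [-1.0, 0.013, 0.022, -0.019], [-0.023, -0.157, -0.987, 1.035], [0.0, 0.0, 0.0, 1.0]]
tray [([266.0, 218.0], 0.74)] [([146.0, 220.0, 137.0, 101.0], 0.96)]
tray_handle [([284.0, 217.0], 0.72)] [([146.0, 215.0, 140.0, 107.0], 0.89)]
stand [([236.0, 430.0], 0.75)] [([376.0, 184.0, 133.0, 93.0], 0.59)]
stand_seat [([222.0, 449.0], 0.77)] [([377.0, 187.0, 131.0, 86.0], 0.69)]
drainer [] [([169.0, 214.0, 102.0, 94.0], 0.97)]
stain_bottle [([240.0, 327.0], 0.8)] [([316.0, 223.0, 24.0, 24.0], 0.74)]
coin_cup [([349.0, 242.0], 0.93)] [([220.0, 332.0, 37.0, 41.0], 0.72)]
scoop [([342.0, 420.0], 0.79)] [([413.0, 327.0, 36.0, 54.0], 0.87)]
lint_brush [([160.0, 330.0], 0.85)] [([283.0, 145.0, 91.0, 21.0], 0.88)]
jar [([236.0, 458.0], 0.86)] [([450.0, 220.0, 36.0, 27.0], 0.74)]
soap_box [([237.0, 415.0], 0.83)] [([391.0, 219.0, 46.0, 35.0], 0.96)]
2.3
```

View pics/top0.png

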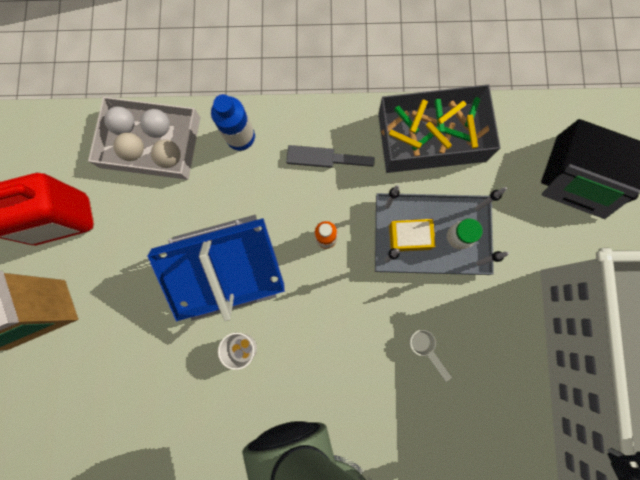

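View pics/scene0.png

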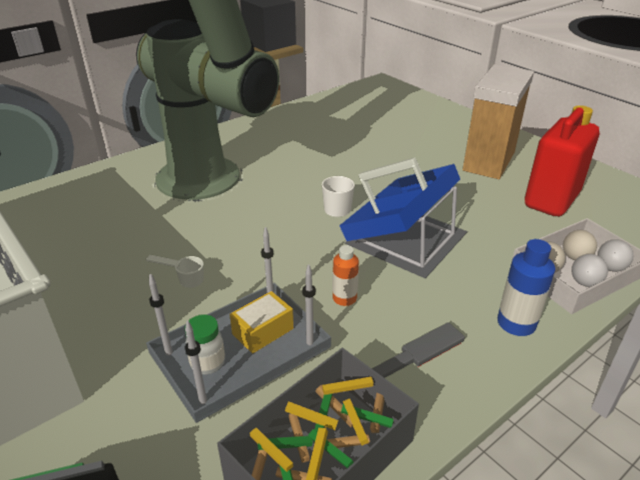

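```bash
cat > h.py <<'E'
import numpy as np,cv2
from scipy.optimize import least_squares
from scipy.spatial.transform import Rotation as R
def cloud(p,d,info,T):
    v,u=np.nonzero(d>0); z=d[v,u]
    P=np.c_[(u-info['cx'])*z/info['fx'],(v-info['cy'])*z/info['fy'],z]
    return P@T[:3,:3].T+T[:3,3], p[v,u].astype(int), np.c_[v,u]
def sdbox(P,lo,hi):
    c=(np.array(lo)+hi)/2;h=(np.array(hi)-lo)/2;q=abs(P-c)-h
    return np.linalg.norm(np.maximum(q,0),axis=1)+np.minimum(q.max(1),0)
BX=[([-80,-120,0],[80,120,6]),([-80,-120,0],[-77,120,38]),([77,-120,0],[80,120,38]),([-80,-120,0],[80,-117,38]),([-80,117,0],[80,120,38]),([-80,-1.5,0],[80,1.5,38])]
HB=[([-75,-7,86],[75,7,104])]
def trayres(x,P,H):
    r=R.from_rotvec(x[3:])
    f=lambda P,B:np.min([abs(sdbox(r.inv().apply(P-x[:3])*1000,*b)) for b in B],axis=0)
    return np.r_[f(P,BX),f(H,HB)]
def postres(x,P):
    c,s=np.cos(x[2]),np.sin(x[2]);q=(P[:,:2]-x[:2])@np.array([[c,-s],[s,c]])*1000
    rad=np.where(P[:,2]>.152,5,np.where(P[:,2]>.140,11,6.))
    return abs(np.min([np.hypot(q[:,0]-a*62,q[:,1]-b*102)for a in(1,-1)for b in(1,-1)],axis=0)-rad)
E
cat > m.py <<'E'
from h import *
from bench import env
C={}
for c in ['scene','top']:
    i=env.camera_info(c);C[c]=cloud(np.load(c+'_p.npy'),np.load(c+'_d.npy'),i,i['cam_to_world'])
def pick(c,box): 
    P,col,px=C[c];m=(px[:,1]>box[0])&(px[:,1]<box[2])&(px[:,0]>box[1])&(px[:,0]<box[3]);return P[m],col[m],px[m]
def show(which):
    B=[];H=[];S=[];bot=[]
    for c in which:
        P,q,px=pick(c,(335,150,465,245) if c=='scene' else (140,205,290,325))
        m=(q[:,2]>90)&(q[:,2]>1.8*q[:,0])&(q[:,2]>1.5*q[:,1]);B.append(P[m]);b=P[m]
        # handle: pale pixels well above tray plane
        ctr=b.mean(0);n=np.linalg.svd(b-ctr,full_matrices=False)[2][2];n*=np.sign(n[2])
        h=(P-ctr)@n;w=(q.min(1)>110)&(h>.055)&(h<.13)&(np.linalg.norm(P-ctr,axis=1)<.13);H.append(P[w])
        P,q,px=pick(c,(140,220,335,430) if c=='scene' else (370,180,515,280))
        m=(P[:,2]>.115)&(P[:,2]<.190);S.append(P[m])
        P,q,px=pick(c,(328,240,360,310) if c=='scene' else (310,215,345,250)); m=(P[:,2]>.01)&(P[:,2]<.14)&((q[:,0]>1.3*q[:,2])|(q.min(1)>130));bot.append(P[m])
    B,H,S,bot=map(np.vstack,(B,H,S,bot))
    ctr=B.mean(0);n=np.linalg.svd(B-ctr,full_matrices=False)[2][2];n*=np.sign(n[2])
    up=np.array([0,0,1])-n*n[2];ux=up/np.linalg.norm(up)
    x0=np.r_[ctr-n*.01,R.from_matrix(np.c_[ux,np.cross(n,ux),n]).as_rotvec()]
    B=B[::max(1,len(B)//3000)];
    t=least_squares(trayres,x0,args=(B,H),loss='soft_l1',f_scale=2.)
    M=R.from_rotvec(t.x[3:]).as_matrix()
    print(which,'tray',t.x[:3].round(4),M.round(3).tolist(),'tilt',np.degrees(np.arccos(M[2,2])).round(1),'med',np.median(trayres(t.x,B,H)).round(2),len(B),len(H))
    c0=(S[:,:2].max(0)+S[:,:2].min(0))/2
    s=min((least_squares(postres,[*c0,a],args=(S,),loss='soft_l1',f_scale=2.) for a in(-.2,0,.2)),key=lambda r:r.cost)
    print(' stand',s.x.round(4),'med',np.median(postres(s.x,S)).round(2),len(S), S[:,:2].min(0),S[:,:2].max(0))
    b=least_squares(lambda x:np.hypot(*(bot[(bot[:,2]<.09)][:,:2]-x).T)*1000-24,bot[:,:2].mean(0),loss='soft_l1',f_scale=2.) if len(which)==1 and which[0]=='scene' else None
    print(' bottle',bot.min(0),bot.max(0),None if b is None else b.x, bot[bot[:,2]>.11].mean(0))
for w in (['scene'],['top'],['scene','top']): show(w)
E
python3 m.py
```

```text
['scene'] tray [0.5176 0.2201 0.0781] [[0.816, -0.247, -0.522], [0.213, 0.969, -0.125], [0.537, -0.009, 0.844]] tilt 32.5 med 0.81 3831 622
 stand [ 0.5886 -0.2458 -0.0377] med 0.78 1330 [ 0.51306444 -0.36129453] [ 0.66690363 -0.13200929]
 bottle [ 0.56415044 -0.03315268  0.01013058] [0.61121731 0.01643431 0.12535137] [ 0.58488084 -0.00650802] [ 0.5885679  -0.00999419  0.11963758]
['top'] tray [0.5182 0.2217 0.0762] [[0.82, -0.254, -0.513], [0.216, 0.967, -0.134], [0.53, -0.001, 0.848]] tilt 32.0 med 0.8 3933 667
 stand [ 0.5908 -0.2457 -0.0406] med 0.83 471 [ 0.51399205 -0.36046299] [ 0.66572885 -0.13012389]
 bottle [ 0.56287811 -0.02848652  0.0110813 ] [0.60989792 0.01740037 0.1238843 ] None [ 0.58662378 -0.00603837  0.12014031]
['scene', 'top'] tray [0.5182 0.2212 0.0764] [[0.82, -0.253, -0.514], [0.216, 0.967, -0.132], [0.53, -0.003, 0.848]] tilt 32.0 med 0.87 3899 1289
 stand [ 0.589  -0.2458 -0.0383] med 0.94 1801 [ 0.51306444 -0.36129453] [ 0.66690363 -0.13012389]
 bottle [ 0.56287811 -0.03315268  0.01013058] [0.61121731 0.01740037 0.12535137] None [ 0.58771606 -0.00826089  0.11985786]
```

```bash
cat >> h.py <<'E'
def plan(p,rv,wps,grip):
    """wps: list of (pos, R, nrows). prints rows in batches; follows rounded rows"""
    r=R.from_rotvec(rv);p=np.array(p,float);rows=[]
    for q,Q,n in wps:
        q=np.array(q)
        for k in range(n,0,-1):
            w=(r.inv()*Q).as_rotvec()/k;d=r.inv().apply((q-p)/k)
            row=np.r_[(d/.06).round(2),(np.degrees(w)/10).round(2)]
            p=p+r.apply(row[:3]*.06);r=r*R.from_rotvec(np.radians(row[3:]*10))
            rows.append([grip]+[float(v)+0. for v in row])
    for i in range(0,len(rows),5): print(rows[i:i+5])
    m=np.array(rows);print('max mm',np.linalg.norm(m[:,1:4],axis=1).max()*60,'deg',np.linalg.norm(m[:,4:],axis=1).max()*10)
E
python3 - <<'E'
from h import *
from bench import env
s=env.observe();r0=R.from_rotvec(s['tcp_rot'])
print(r0.as_matrix().round(3),s['joints'])
T=np.array([[0.82,-.253,-.514],[.216,.967,-.132],[.53,-.003,.848]])
t=np.array([.5182,.2212,.0764])
best=[]
for sg in (1,-1):
    M=np.c_[-sg*T[:,0],sg*T[:,1],-T[:,2]];Q=R.from_matrix(M);best.append((np.degrees((r0.inv()*Q).magnitude()),sg,Q))
print([(b[0],b[1]) for b in best]);Q=min(best,key=lambda b:b[0])[2]
g=t+T[:,2]*.076;pre=g+T[:,2]*.09
print('grasp',g,'pre',pre,Q.as_rotvec())
plan(s['tcp_pos'],s['tcp_rot'],[([.33,-.15,.33],R.from_rotvec((r0*R.from_rotvec((r0.inv()*Q).as_rotvec()*.55)).as_rotvec()),11),(pre,Q,9)],85)
E
```

```text
[[ 0.928  0.372 -0.   ]
 [ 0.372 -0.928 -0.   ]
 [-0.    -0.    -1.   ]] [-1.32418071e+00  3.26221212e-01 -1.92612608e-01  1.05197406e+00
 -4.72896410e-05  1.43659271e+00]
[(np.float64(173.16443923618468), 1), (np.float64(32.785246189312524), -1)]
grasp [0.479136 0.211168 0.140848] pre [0.432876 0.199288 0.217168] [-2.93208415 -0.37839991 -0.84196636]
[[85, 0.38, -0.44, -0.15, -0.01, 0.16, 0.03], [85, 0.38, -0.44, -0.14, -0.01, 0.16, 0.04], [85, 0.38, -0.44, -0.13, -0.01, 0.16, 0.03], [85, 0.38, -0.44, -0.12, -0.01, 0.16, 0.04], [85, 0.38, -0.44, -0.11, -0.01, 0.16, 0.03]]
[[85, 0.39, -0.45, -0.1, -0.01, 0.16, 0.04], [85, 0.38, -0.45, -0.09, -0.01, 0.16, 0.03], [85, 0.39, -0.45, -0.08, -0.01, 0.16, 0.03], [85, 0.38, -0.45, -0.07, -0.01, 0.16, 0.04], [85, 0.38, -0.46, -0.06, -0.01, 0.16, 0.03]]
[[85, 0.39, -0.46, -0.05, -0.02, 0.16, 0.04], [85, 0.3, -0.56, 0.31, -0.01, 0.16, 0.03], [85, 0.29, -0.56, 0.32, -0.01, 0.16, 0.04], [85, 0.28, -0.56, 0.32, -0.01, 0.16, 0.03], [85, 0.26, -0.57, 0.33, -0.01, 0.16, 0.04]]
[[85, 0.25, -0.57, 0.33, -0.01, 0.16, 0.03], [85, 0.24, -0.57, 0.34, -0.01, 0.16, 0.04], [85, 0.22, -0.57, 0.35, -0.01, 0.16, 0.03], [85, 0.21, -0.57, 0.35, -0.01, 0.16, 0.04], [85, 0.2, -0.58, 0.36, -0.02, 0.16, 0.03]]
max mm 42.680206185068975 deg 1.6613247725836149
```

>>> {"api": "carry_out", "payload": {
  "moves": [
    [85,0.38,-0.44,-0.15,-0.01,0.16,0.03],
    [85,0.38,-0.44,-0.14,-0.01,0.16,0.04],
    [85,0.38,-0.44,-0.13,-0.01,0.16,0.03],
    [85,0.38,-0.44,-0.12,-0.01,0.16,0.04],
    [85,0.38,-0.44,-0.11,-0.01,0.16,0.03]
  ]
}}

```text
clock: 2.92
tcp_pos: [0.2613, -0.3461, 0.2766]
tcp_rot: [-3.069, -0.544, -0.218]
contact_force: [-0.1, 0.8, 0.2]
opening: 0.0849
gripper_force: 0.0
```

>>> {"api": "carry_out", "payload": {
  "moves": [
    [85,0.39,-0.45,-0.1,-0.01,0.16,0.04],
    [85,0.38,-0.45,-0.09,-0.01,0.16,0.03],
    [85,0.39,-0.45,-0.08,-0.01,0.16,0.03],
    [85,0.38,-0.45,-0.07,-0.01,0.16,0.04],
    [85,0.38,-0.46,-0.06,-0.01,0.16,0.03]
  ]
}}

```text
clock: 3.55
tcp_pos: [0.3184, -0.1818, 0.3214]
tcp_rot: [-3.037, -0.491, -0.431]
contact_force: [0.3, 0.2, -0.3]
opening: 0.0848
gripper_force: 0.0
```

>>> {"api": "carry_out", "payload": {
  "moves": [
    [85,0.39,-0.46,-0.05,-0.02,0.16,0.04],
    [85,0.3,-0.56,0.31,-0.01,0.16,0.03],
    [85,0.29,-0.56,0.32,-0.01,0.16,0.04],
    [85,0.28,-0.56,0.32,-0.01,0.16,0.03],
    [85,0.26,-0.57,0.33,-0.01,0.16,0.04]
  ]
}}

```text
clock: 4.18
tcp_pos: [0.3761, 0.0066, 0.2798]
tcp_rot: [-2.992, -0.433, -0.642]
contact_force: [0.7, -0.5, -1.2]
opening: 0.0847
gripper_force: 0.0
```

>>> {"api": "carry_out", "payload": {
  "moves": [
    [85,0.25,-0.57,0.33,-0.01,0.16,0.03],
    [85,0.24,-0.57,0.34,-0.01,0.16,0.04],
    [85,0.22,-0.57,0.35,-0.01,0.16,0.03],
    [85,0.21,-0.57,0.35,-0.01,0.16,0.04],
    [85,0.2,-0.58,0.36,-0.02,0.16,0.03]
  ]
}}

```text
clock: 4.8
tcp_pos: [0.4346, 0.1949, 0.2173]
tcp_rot: [-2.926, -0.394, -0.845]
contact_force: [1.2, -0.4, -0.9]
opening: 0.0847
gripper_force: 0.0
```

>>> {"api": "carry_out", "payload": {
  "moves": [
    [85,0,0,0,0,0,0],
    [85,0,0,0,0,0,0]
  ]
}}

```text
clock: 5.05
tcp_pos: [0.4341, 0.1929, 0.2171]
tcp_rot: [-2.929, -0.389, -0.84]
contact_force: [-0.1, -0.7, 0.6]
opening: 0.085
gripper_force: 0.0
```

```bash
python3 - <<'E'
from h import *
from bench import env
s=env.observe();p,d=env.camera('wrist');cv2.imwrite('pics/w1.png',p[:,:,::-1])
i=env.camera_info('wrist');Tt=np.eye(4);Tt[:3,:3]=R.from_rotvec(s['tcp_rot']).as_matrix();Tt[:3,3]=s['tcp_pos']
P,q,px=cloud(p,d,i,Tt@i['T_tool_cam'])
T=np.array([[0.82,-.253,-.514],[.216,.967,-.132],[.53,-.003,.848]]);t=np.array([.5182,.2212,.0764])
b=(q[:,2]>90)&(q[:,2]>1.8*q[:,0])&(q[:,2]>1.5*q[:,1]);L=(P-t)@T
h=(q.min(1)>110)&(abs(L[:,2]-.095)<.03)&(abs(L[:,1])<.04)&(abs(L[:,0])<.09)
B=P[b&(np.linalg.norm(P-t,axis=1)<.2)];B=B[::max(1,len(B)//3000)];H=P[h];H=H[::max(1,len(H)//1500)]
x=least_squares(trayres,np.r_[t,R.from_matrix(T).as_rotvec()],args=(B,H),loss='soft_l1',f_scale=2.).x
M=R.from_rotvec(x[3:]).as_matrix();print(len(B),len(H),x[:3],M.round(3).tolist(),np.median(trayres(x,B,H)))
Q=R.from_matrix(np.c_[M[:,0],-M[:,1],-M[:,2]])
g=x[:3]+M[:,2]*.076
print(g,s['tcp_pos'],env.observe()['clock'])
plan(s['tcp_pos'],s['tcp_rot'],[(g+M[:,2]*.05,Q,2),(g,Q,3)],85)
E
```

```text
3022 1637 [0.51939708 0.2227844  0.07601626] [[0.819, -0.256, -0.513], [0.217, 0.967, -0.135], [0.531, -0.001, 0.848]] 0.42969230247071444
[0.48040445 0.21251704 0.14043796] [0.4341197  0.19291249 0.21706437] 5.1
[[85, 0.01, -0.06, 0.34, 0.0, 0.0, 0.01], [85, 0.02, -0.06, 0.35, -0.01, 0.0, 0.02], [85, 0.0, 0.0, 0.28, 0.0, 0.0, 0.0], [85, 0.0, 0.0, 0.28, 0.0, 0.0, 0.0], [85, 0.0, 0.0, 0.27, 0.0, 0.0, 0.0]]
max mm 21.340103092534484 deg 0.22360679774997896
```

View pics/w1.png

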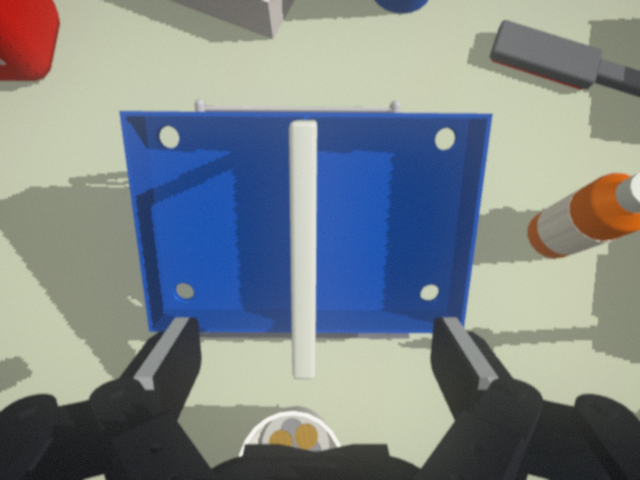

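>>> {"api": "carry_out", "payload": {
  "moves": [
    [85,0.01,-0.06,0.34,0.0,0.0,0.01],
    [85,0.02,-0.06,0.35,-0.01,0.0,0.02],
    [85,0.0,0.0,0.28,0.0,0.0,0.0],
    [85,0.0,0.0,0.28,0.0,0.0,0.0],
    [85,0.0,0.0,0.27,0.0,0.0,0.0]
  ]
}}

```text
clock: 5.72
tcp_pos: [0.4834, 0.2063, 0.1412]
tcp_rot: [-2.926, -0.388, -0.842]
contact_force: [-0.1, 0.1, 0.7]
opening: 0.0848
gripper_force: 0.0
```

>>> {"api": "carry_out", "payload": {
  "moves": [
    [50,0,0,0,0,0,0],
    [35,0,0,0,0,0,0],
    [25,0,0,0,0,0,0],
    [20,0,0,0,0,0,0],
    [15,0,0,0,0,0,0]
  ],
  "force": 60
}}

```text
clock: 6.35
tcp_pos: [0.4821, 0.2094, 0.1416]
tcp_rot: [-2.92, -0.395, -0.84]
contact_force: [-4.0, 4.8, 3.6]
opening: 0.0148
gripper_force: 3.1
```

>>> {"api": "carry_out", "payload": {
  "moves": [
    [10,0,0,0,0,0,0],
    [10,0,0,0,0,0,0],
    [10,0,0,0,0,0,0]
  ],
  "force": 80
}}

```text
clock: 6.72
tcp_pos: [0.482, 0.2096, 0.1416]
tcp_rot: [-2.92, -0.395, -0.84]
contact_force: [-4.8, 5.2, 4.5]
opening: 0.0125
gripper_force: 78.2
```

```bash
python3 - <<'E'
from h import *
from bench import env
s=env.observe();r=R.from_rotvec(s['tcp_rot']);p=s['tcp_pos']
M=np.array([[0.819,-.256,-.513],[.217,.967,-.135],[.531,-.001,.848]]);t=np.array([.5194,.2228,.0760])
o=r.inv().apply(t-p);Rt=r.inv()*R.from_matrix(M);print('tray in tool',o*1000,np.degrees((Rt*R.from_rotvec([np.pi,0,0])).as_rotvec()))
Q=R.from_rotvec([0,0,-.038])*R.from_rotvec([np.pi,0,0])
a=p+M[:,2]*.045
goal=np.array([.589,-.246,.245])-Q.apply(o);print(goal)
plan(p,s['tcp_rot'],[(a,r,3),(a+[0,0,.09],r,3),([.50,.15,.33],Q,6),(goal,Q,14)],10)
E
```

```text
tray in tool [-1.42076183 -2.58277808 76.58117066] [-0.5404618  -0.08261894  0.40873318]
[ 0.59032161 -0.24863489  0.32158117]
[[10, 0.0, 0.0, -0.25, 0.0, 0.0, 0.0], [10, 0.0, 0.0, -0.25, 0.0, 0.0, 0.0], [10, 0.0, -0.01, -0.25, 0.0, 0.0, 0.0], [10, 0.27, 0.0, -0.42, 0.0, 0.0, 0.0], [10, 0.26, 0.0, -0.43, 0.0, 0.0, 0.0]]
[[10, 0.27, 0.0, -0.42, 0.0, 0.0, 0.0], [10, 0.15, 0.17, -0.1, -0.09, -0.53, 0.29], [10, 0.15, 0.17, -0.12, -0.08, -0.53, 0.28], [10, 0.14, 0.16, -0.13, -0.09, -0.53, 0.29], [10, 0.14, 0.16, -0.14, -0.08, -0.53, 0.28]]
[[10, 0.13, 0.15, -0.15, -0.09, -0.53, 0.29], [10, 0.13, 0.15, -0.15, -0.08, -0.53, 0.28], [10, 0.13, 0.47, 0.01, 0.0, 0.0, 0.0], [10, 0.13, 0.47, 0.01, 0.0, 0.0, 0.0], [10, 0.12, 0.47, 0.01, 0.0, 0.0, 0.0]]
[[10, 0.13, 0.47, 0.01, 0.0, 0.0, 0.0], [10, 0.12, 0.47, 0.01, 0.0, 0.0, 0.0], [10, 0.13, 0.47, 0.01, 0.0, 0.0, 0.0], [10, 0.12, 0.47, 0.01, 0.0, 0.0, 0.0], [10, 0.13, 0.47, 0.01, 0.0, 0.0, 0.0]]
[[10, 0.12, 0.47, 0.01, 0.0, 0.0, 0.0], [10, 0.13, 0.47, 0.01, 0.0, 0.0, 0.0], [10, 0.12, 0.47, 0.01, 0.0, 0.0, 0.0], [10, 0.13, 0.47, 0.01, 0.0, 0.0, 0.0], [10, 0.12, 0.47, 0.01, 0.0, 0.0, 0.0]]
[[10, 0.13, 0.47, 0.0, 0.0, 0.0, 0.0]]
max mm 30.14962686336267 deg 6.1081912216301815
```

>>> {"api": "carry_out", "payload": {
  "moves": [
    [10,0.0,0.0,-0.25,0.0,0.0,0.0],
    [10,0.0,0.0,-0.25,0.0,0.0,0.0],
    [10,0.0,-0.01,-0.25,0.0,0.0,0.0],
    [10,0.27,0.0,-0.42,0.0,0.0,0.0],
    [10,0.26,0.0,-0.43,0.0,0.0,0.0]
  ]
}}

```text
clock: 7.35
tcp_pos: [0.4567, 0.2007, 0.2376]
tcp_rot: [-2.929, -0.393, -0.833]
contact_force: [0.8, 0.9, -5.2]
opening: 0.0131
gripper_force: 79.0
```

>>> {"api": "carry_out", "payload": {
  "moves": [
    [10,0.27,0.0,-0.42,0.0,0.0,0.0],
    [10,0.15,0.17,-0.1,-0.09,-0.53,0.29],
    [10,0.15,0.17,-0.12,-0.08,-0.53,0.28],
    [10,0.14,0.16,-0.13,-0.09,-0.53,0.29],
    [10,0.14,0.16,-0.14,-0.08,-0.53,0.28]
  ]
}}

```text
clock: 7.98
tcp_pos: [0.4914, 0.1324, 0.3089]
tcp_rot: [-3.087, -0.161, -0.276]
contact_force: [1.7, 0.2, -5.1]
opening: 0.0124
gripper_force: 78.9
```

>>> {"api": "carry_out", "payload": {
  "moves": [
    [10,0.13,0.15,-0.15,-0.09,-0.53,0.29],
    [10,0.13,0.15,-0.15,-0.08,-0.53,0.28],
    [10,0.13,0.47,0.01,0.0,0.0,0.0],
    [10,0.13,0.47,0.01,0.0,0.0,0.0],
    [10,0.12,0.47,0.01,0.0,0.0,0.0]
  ]
}}

```text
clock: 8.6
tcp_pos: [0.5331, 0.0124, 0.3238]
tcp_rot: [-3.119, -0.052, 0.008]
contact_force: [-0.0, -0.2, -4.9]
opening: 0.0123
gripper_force: 78.9
```

```bash
python3 - <<'E'
from bench import env
import cv2
p,d=env.camera('scene');cv2.imwrite('pics/s2.png',p[:,:,::-1]);s=env.observe();print(s['clock'],s['tcp_pos'],s['tcp_rot'],s['contact_force'],s['ft_torque'],s['opening'])
E
```

```text
8.65 [0.5341667  0.008584   0.32347477] [-3.12308812 -0.0472228   0.00689702] [ 1.78056234 -5.1226038  -5.71623458] [-0.67725174 -0.19203791  0.0340743 ] 0.012700674625466996
```

View pics/s2.png

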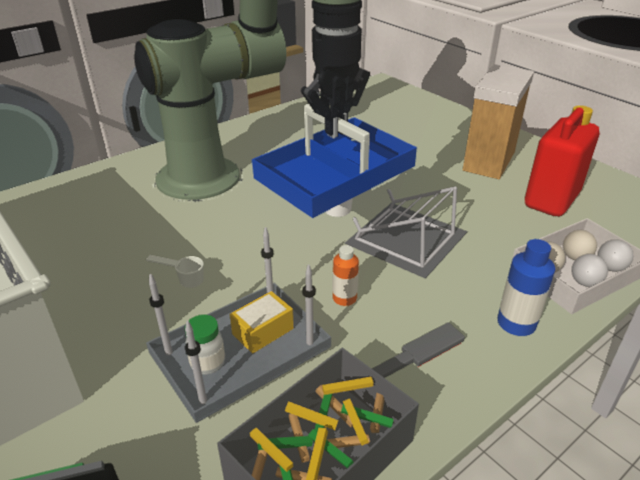

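>>> {"api": "carry_out", "payload": {
  "moves": [
    [10,0.13,0.47,0.01,0.0,0.0,0.0],
    [10,0.12,0.47,0.01,0.0,0.0,0.0],
    [10,0.13,0.47,0.01,0.0,0.0,0.0],
    [10,0.12,0.47,0.01,0.0,0.0,0.0],
    [10,0.13,0.47,0.01,0.0,0.0,0.0]
  ]
}}

```text
clock: 9.28
tcp_pos: [0.5755, -0.1269, 0.3176]
tcp_rot: [-3.118, -0.052, 0.007]
contact_force: [-0.1, -0.6, -4.8]
opening: 0.0128
gripper_force: 79.1
```

>>> {"api": "carry_out", "payload": {
  "moves": [
    [10,0.12,0.47,0.01,0.0,0.0,0.0],
    [10,0.13,0.47,0.01,0.0,0.0,0.0],
    [10,0.12,0.47,0.01,0.0,0.0,0.0],
    [10,0.13,0.4,0.01,0.0,0.0,0.0],
    [10,0.07,0.25,0.01,0.0,0.0,0.0]
  ]
}}

```text
clock: 9.9
tcp_pos: [0.614, -0.2494, 0.3113]
tcp_rot: [-3.117, -0.051, 0.007]
contact_force: [0.6, 0.0, -5.6]
opening: 0.0128
gripper_force: 79.1
```

>>> {"api": "carry_out", "payload": {
  "moves": [
    [10,0.05,0.15,0,0.0,0.0,0.0],
    [10,0,0.1,0,0,0,0],
    [10,0,0,0,0,0,0],
    [10,0,0,0,0,0,0]
  ]
}}

```text
clock: 10.4
tcp_pos: [0.6178, -0.2628, 0.3128]
tcp_rot: [-3.118, -0.053, 0.003]
contact_force: [-0.1, 0.5, -4.4]
opening: 0.0128
gripper_force: 79.1
```

```bash
cat > t.py <<'E'
from h import *
from bench import env
import sys
zt=float(sys.argv[1]);nm=sys.argv[2]
s=env.observe();C=[]
for c in ['scene','top']:
    p,d=env.camera(c);i=env.camera_info(c);C.append(cloud(p,d,i,i['cam_to_world']));cv2.imwrite(f'pics/{c}_{nm}.png',p[:,:,::-1])
s=env.observe();r=R.from_rotvec(s['tcp_rot']);print(s['clock'],s['tcp_pos'],s['tcp_rot'],s['contact_force'])
ST={'scene':(.5886,-.2458,-.0377),'top':(.5908,-.2457,-.0406)}
def fit(Cs):
    B=[];H=[]
    for P,q,px in Cs:
        near=np.linalg.norm(P-s['tcp_pos']+[0,0,.07],axis=1)<.17
        m=near&(q[:,2]>70)&(q[:,2]>1.8*q[:,0])&(q[:,2]>1.5*q[:,1]);B.append(P[m])
        L=P-s['tcp_pos'];w=(q.min(1)>110)&(q.max(1)-q.min(1)<40)&(L[:,2]>-.01)&(L[:,2]<.04)&(abs(L[:,1])<.03)&(abs(L[:,0])<.09);H.append(P[w])
    B=np.vstack(B);H=np.vstack(H);B=B[::max(1,len(B)//3000)]
    x0=np.r_[s['tcp_pos']-[0,0,.076],(r*R.from_rotvec([-np.pi,0,0])).as_rotvec()]
    x=least_squares(trayres,x0,args=(B,H),loss='soft_l1',f_scale=2.).x
    return x,len(B),len(H),np.median(trayres(x,B,H))
for c,Cs in (('scene',C[:1]),('top',C[1:]),('both',C)):
    x,nb,nh,md=fit(Cs);e=R.from_rotvec(x[3:]).as_euler('ZYX',degrees=True)
    print(c,(x[:3]*1000).round(1),'yaw,pitch,roll',e.round(2),nb,nh,round(md,2))
    # stand from same image
    P=np.vstack([k[0] for k in Cs]);L=P[(P[:,2]>.07)&(P[:,2]<zt)];L=L[(abs(L[:,0]-.589)<.12)&(abs(L[:,1]+.246)<.15)]
    L=L[postres([.589,-.246,-.038],L)<12]
    st=least_squares(postres,[.589,-.246,-.038],args=(L,),loss='soft_l1',f_scale=2.).x
    print('  stand',(st[:2]*1000).round(1),np.degrees(st[2]).round(2),len(L))
E
python3 t.py .19 3
```

```text
10.5 [ 0.61781761 -0.26281965  0.31280346] [-3.11805553e+00 -5.26682700e-02  3.01870367e-03] [-0.18327114  0.03115524 -4.81474039]
scene [ 615.2 -261.9  239.2] yaw,pitch,roll [1.9  0.52 1.53] 3648 1017 0.64
  stand [ 588.6 -245.9] -2.15 1270
top [ 612.3 -261.4  238.3] yaw,pitch,roll [1.72 0.23 1.53] 3593 597 0.74
  stand [ 590.8 -245.8] -2.39 240
both [ 613.4 -262.   238.8] yaw,pitch,roll [1.7  0.43 1.42] 3111 1614 0.72
  stand [ 589.  -245.8] -2.32 1510
```

```bash
python3 - <<'E'
from h import *
from bench import env
s=env.observe();r=R.from_rotvec(s['tcp_rot']);p=s['tcp_pos']
Rt=R.from_euler('ZYX',[1.75,.4,1.5],degrees=True);t=np.array([.6137,-.2618,.2388])
o=r.inv().apply(t-p);rel=r.inv()*Rt
Q=R.from_euler('ZYX',[-2.25,0,0],degrees=True)*rel.inv()
goal=np.array([.5897,-.2458,.222])-Q.apply(o);print(goal,Q.as_rotvec())
plan(p,s['tcp_rot'],[(goal,Q,4)],10)
E
```

```text
[ 0.59329621 -0.24514733  0.29603477] [ 3.13789854 -0.05630429  0.00830512]
[[10, -0.1, -0.08, 0.07, -0.04, 0.01, 0.1], [10, -0.1, -0.07, 0.07, -0.04, 0.01, 0.1], [10, -0.1, -0.07, 0.07, -0.04, 0.01, 0.1], [10, -0.11, -0.07, 0.07, -0.03, 0.01, 0.1]]
max mm 8.879189152169246 deg 1.0816653826391969
```

>>> {"api": "carry_out", "payload": {
  "moves": [
    [10,-0.1,-0.08,0.07,-0.04,0.01,0.1],
    [10,-0.1,-0.07,0.07,-0.04,0.01,0.1],
    [10,-0.1,-0.07,0.07,-0.04,0.01,0.1],
    [10,-0.11,-0.07,0.07,-0.03,0.01,0.1],
    [10,0,0,0,0,0,0]
  ]
}}

```text
clock: 11.12
tcp_pos: [0.5926, -0.2451, 0.2961]
tcp_rot: [3.138, -0.056, 0.006]
contact_force: [0.7, -0.2, -4.9]
opening: 0.013
gripper_force: 79.1
```

>>> {"api": "carry_out", "payload": {
  "moves": [
    [10,0,0,0,0,0,0],
    [10,0,0,0,0,0,0]
  ]
}}

```text
clock: 11.38
tcp_pos: [0.5935, -0.2462, 0.2962]
tcp_rot: [3.138, -0.057, 0.008]
contact_force: [0.6, -0.1, -5.2]
opening: 0.013
gripper_force: 79.1
```

```bash
python3 t.py .19 4; python3 - <<'E'
from bench import env
import cv2
s=env.observe();p,d=env.camera('wrist');cv2.imwrite('pics/w4.png',p[:,:,::-1]);print(s['tcp_pos'],s['tcp_rot'],s['joints'])
E
```

```text
11.475 [ 0.59333557 -0.24615064  0.29596828] [ 3.13790119 -0.05765942  0.00736215] [ 1.23769843 -1.65414794 -5.16695804]
scene [ 589.5 -247.1  222.6] yaw,pitch,roll [-2.18  0.29  0.11] 3312 896 0.63
  stand [ 588.6 -245.9] -2.19 1431
top [ 591.  -246.4  221.4] yaw,pitch,roll [-2.26 -0.08  0.11] 3188 487 0.73
  stand [ 590.5 -245.7] -2.26 67
both [ 589.8 -247.2  222.1] yaw,pitch,roll [-2.37  0.1  -0.08] 3271 1383 0.77
  stand [ 588.7 -245.9] -2.22 1498
[ 0.59333557 -0.24615064  0.29596828] [ 3.13790119 -0.05765942  0.00736215] [-5.07803433e-01  4.72290977e-01  1.92264151e-01  1.28514633e+00
 -5.77320621e-04  2.67053377e+00]
```

View pics/w4.png

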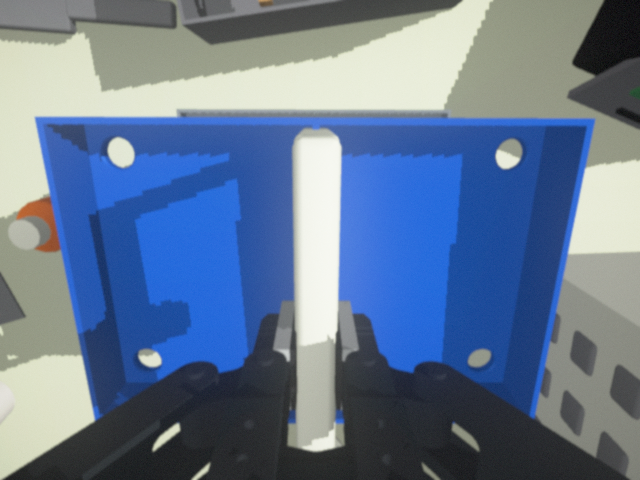

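>>> {"api": "carry_out", "payload": {
  "moves": [
    [10,-0.01,-0.02,0.1,0,0,0],
    [10,0,0,0.15,0,0,0],
    [10,0,0,0.15,0,0,0],
    [10,0,0,0.1,0,0,0],
    [10,0,0,0,0,0,0]
  ]
}}

```text
clock: 12.15
tcp_pos: [0.5923, -0.2446, 0.2651]
tcp_rot: [3.139, -0.058, 0.005]
contact_force: [-1.0, -0.0, -4.1]
opening: 0.0124
gripper_force: 79.0
```

```bash
python3 t.py .19 5
```

```text
12.25 [ 0.59275475 -0.2448889   0.26605029] [ 3.13789197 -0.05765999  0.00732645] [ 0.06197028 -0.77932668 -5.75404574]
scene [ 589.8 -245.6  191.5] yaw,pitch,roll [-2.14  0.27  0.11] 3222 867 0.67
  stand [ 588.6 -245.8] -2.2 1181
top [ 587.6 -245.   191.1] yaw,pitch,roll [-2.26 -0.05  0.06] 5774 437 0.79
  stand [ 590.4 -245.6] -2.33 39
both [ 588.1 -245.6  191.3] yaw,pitch,roll [-2.26  0.22  0.03] 3110 1304 0.69
  stand [ 588.7 -245.7] -2.22 1220
```

>>> {"api": "carry_out", "payload": {
  "moves": [
    [10,0,0,0.12,0,0,0],
    [10,0,0,0.12,0,0,0],
    [10,0,0,0.12,0,0,0],
    [10,0,0,0.1,0,0,0],
    [10,0,0,0,0,0,0]
  ]
}}

```text
clock: 12.88
tcp_pos: [0.5924, -0.2447, 0.2375]
tcp_rot: [3.139, -0.058, 0.005]
contact_force: [-0.6, -0.0, -5.0]
opening: 0.0127
gripper_force: 79.0
```

>>> {"api": "carry_out", "payload": {
  "moves": [
    [10,0,0,0.07,0,0,0],
    [10,0,0,0.05,0,0,0],
    [10,0,0,0.04,0,0,0],
    [10,0,0,0.03,0,0,0],
    [10,0,0,0,0,0,0]
  ]
}}

```text
clock: 13.5
tcp_pos: [0.5928, -0.2449, 0.2267]
tcp_rot: [3.138, -0.058, 0.007]
contact_force: [-0.5, 0.5, -4.1]
opening: 0.0128
gripper_force: 79.1
```

>>> {"api": "carry_out", "payload": {
  "moves": [
    [10,0,0,0.02,0,0,0],
    [10,0,0,0.01,0,0,0],
    [10,0,0,0,0,0,0]
  ]
}}

```text
clock: 13.88
tcp_pos: [0.593, -0.245, 0.2253]
tcp_rot: [3.138, -0.058, 0.008]
contact_force: [0.8, 0.4, -3.5]
opening: 0.0127
gripper_force: 79.3
```

>>> {"api": "carry_out", "payload": {
  "moves": [
    [10,0,0,0.02,0,0,0],
    [10,0,0,0.01,0,0,0],
    [10,0,0,0,0,0,0]
  ]
}}

```text
clock: 14.25
tcp_pos: [0.5931, -0.245, 0.2252]
tcp_rot: [3.137, -0.057, 0.01]
contact_force: [-2.7, 2.2, 6.1]
opening: 0.0126
gripper_force: 80.7
```

>>> {"api": "carry_out", "payload": {
  "moves": [
    [10,0,0,0.02,0,0,0],
    [10,0,0,0.01,0,0,0],
    [10,0,0,0,0,0,0]
  ]
}}

```text
clock: 14.62
tcp_pos: [0.5931, -0.245, 0.2252]
tcp_rot: [3.136, -0.057, 0.012]
contact_force: [-5.1, 2.6, 13.4]
opening: 0.0127
gripper_force: 81.9
```

```bash
python3 t.py .145 6
```

```text
14.725 [ 0.59315538 -0.24505044  0.2252135 ] [ 3.1362628  -0.05737494  0.01173204] [-6.63036502  3.08488457 13.8342506 ]
scene [ 587.9 -245.9  153.6] yaw,pitch,roll [-2.27  3.33  0.08] 3018 821 0.92
  stand [ 588.7 -245.9] -2.2 549
top [ 590.3 -245.5  150.8] yaw,pitch,roll [-2.33  0.04 -0.04] 5150 385 0.8
  stand [ 589. -246.] -2.18 0
both [ 588.7 -246.1  151.5] yaw,pitch,roll [-2.15  0.31 -0.13] 3445 1206 0.75
  stand [ 588.7 -245.9] -2.2 549
```

```bash
python3 -c "
import cv2
a=cv2.imread('pics/scene_6.png')[180:440,110:370];b=cv2.imread('pics/top_6.png')[150:320,340:540]
a=cv2.resize(a,(520,520));b=cv2.resize(b,(280,238));import numpy as np
o=np.zeros((520,800,3),np.uint8);o[:,:520]=a;o[:238,520:]=b;cv2.imwrite('pics/c6.png',o)"
```

```text
(no output)
```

View pics/c6.png

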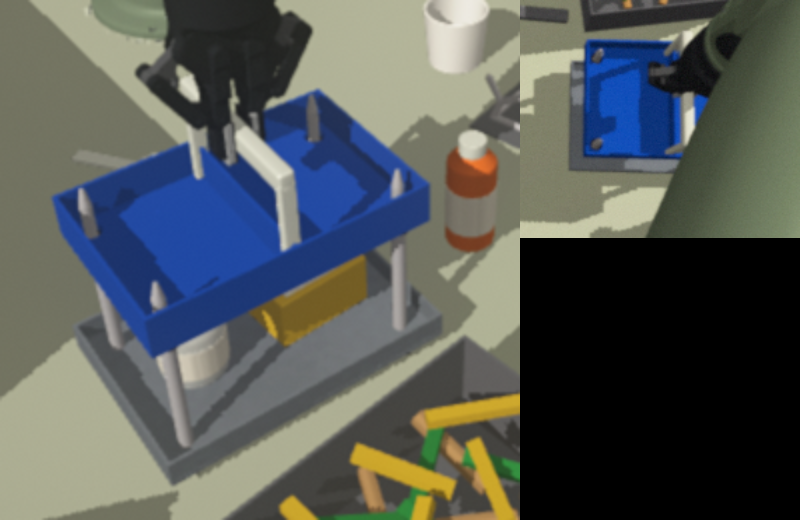

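>>> {"api": "carry_out", "payload": {
  "moves": [
    [20,0,0,0,0,0,0],
    [35,0,0,0,0,0,0],
    [60,0,0,0,0,0,0],
    [85,0,0,0,0,0,0],
    [85,0,0,0,0,0,0]
  ]
}}

```text
clock: 15.35
tcp_pos: [0.5929, -0.245, 0.2213]
tcp_rot: [3.138, -0.058, 0.007]
contact_force: [-0.1, 0.0, -0.4]
opening: 0.0846
gripper_force: 0.0
```

>>> {"api": "carry_out", "payload": {
  "moves": [
    [85,0,0,0,0,0,0],
    [85,0,0,-0.1,0,0,0],
    [85,0,0,-0.4,0,0,0],
    [85,0,0,-0.5,0,0,0],
    [85,0,0,-0.5,0,0,0]
  ]
}}

```text
clock: 15.98
tcp_pos: [0.5924, -0.2447, 0.3129]
tcp_rot: [3.138, -0.058, 0.007]
contact_force: [0.3, 0.0, 0.1]
opening: 0.0852
gripper_force: 0.0
```

```bash
python3 t.py .145 7; python3 - <<'E'
from h import *
from bench import env
s=env.observe();r=R.from_rotvec(s['tcp_rot']);print(s['opening'])
Q=R.from_rotvec([0,0,-.04])*R.from_rotvec([np.pi,0,0])
plan(s['tcp_pos'],s['tcp_rot'],[([.575,-.012,.28],Q,9)],85)
E
```

```text
16.075 [ 0.5940423  -0.24552842  0.31598079] [ 3.13464108 -0.05747324  0.01687076] [ 0.48271426 -0.40536623  0.27006339]
scene [ 590.9 -248.8  152.1] yaw,pitch,roll [-2.09 -0.02 -0.  ] 3059 0 0.64
  stand [ 588.6 -245.8] -2.2 552
top [ 590.5 -245.4  150.8] yaw,pitch,roll [-2.33  0.06  0.01] 3296 0 0.85
  stand [ 589. -246.] -2.18 0
both [ 590.5 -246.   157.2] yaw,pitch,roll [-2.18  0.41 -0.12] 3138 0 0.81
  stand [ 588.6 -245.8] -2.2 552
0.08507636971154325
[[85, -0.05, -0.43, 0.06, 0.0, -0.01, 0.0], [85, -0.05, -0.43, 0.06, 0.0, -0.01, 0.0], [85, -0.05, -0.43, 0.06, 0.01, -0.01, 0.0], [85, -0.05, -0.43, 0.07, 0.0, -0.01, 0.0], [85, -0.05, -0.43, 0.07, 0.01, 0.0, 0.0]]
[[85, -0.05, -0.43, 0.07, 0.0, -0.01, 0.0], [85, -0.05, -0.43, 0.06, 0.01, 0.0, 0.01], [85, -0.06, -0.43, 0.07, 0.0, -0.01, 0.0], [85, -0.05, -0.44, 0.06, 0.01, 0.0, 0.01]]
max mm 26.812683565805195 deg 0.1414213562373095
```

Tray is home at z≈150–152 mm, level. On to the bottle.

>>> {"api": "carry_out", "payload": {
  "moves": [
    [85,-0.05,-0.43,0.0,0,0,0],
    [85,-0.05,-0.43,0.0,0,0,0],
    [85,-0.05,-0.43,0.06,0,0,0],
    [85,-0.05,-0.43,0.07,0,0,0],
    [85,-0.05,-0.43,0.07,0,0,0]
  ]
}}

```text
clock: 16.7
tcp_pos: [0.5813, -0.1124, 0.2982]
tcp_rot: [3.139, -0.055, 0.005]
contact_force: [-0.1, 0.6, -0.3]
opening: 0.0847
gripper_force: 0.0
```

>>> {"api": "carry_out", "payload": {
  "moves": [
    [85,-0.05,-0.43,0.1,0,0,0],
    [85,-0.05,-0.43,0.1,0,0,0],
    [85,-0.06,-0.43,0.1,0,0,0],
    [85,-0.05,-0.44,0.1,0,0,0],
    [85,0,0,0,0,0,0]
  ]
}}

```text
clock: 17.32
tcp_pos: [0.5719, -0.008, 0.2737]
tcp_rot: [3.139, -0.051, 0.003]
contact_force: [0.4, -0.6, 0.1]
opening: 0.085
gripper_force: 0.0
```

```bash
python3 - <<'E'
from h import *
from bench import env
s=env.observe();p,d=env.camera('wrist');cv2.imwrite('pics/w8.png',p[:,:,::-1])
i=env.camera_info('wrist');r=R.from_rotvec(s['tcp_rot']);Tt=np.eye(4);Tt[:3,:3]=r.as_matrix();Tt[:3,3]=s['tcp_pos']
P,q,px=cloud(p,d,i,Tt@i['T_tool_cam'])
m=(np.hypot(P[:,0]-.586,P[:,1]+.007)<.045)&(P[:,2]>.01)&(P[:,2]<.13);B=P[m]
cap=B[B[:,2]>.112];print('cap',len(cap),cap.mean(0),(cap.max(0)+cap.min(0))/2,B[:,2].max())
S=B[(B[:,2]>.02)&(B[:,2]<.09)]
b=least_squares(lambda x:np.hypot(*(S[:,:2]-x).T)*1000-24,[.586,-.007],loss='soft_l1',f_scale=2.);print('side',len(S),b.x,np.median(abs(b.fun)))
print(s['clock'],s['tcp_pos'],s['tcp_rot'])
Q=R.from_rotvec([0,0,-.04])*R.from_rotvec([np.pi,0,0])
x=b.x
plan(s['tcp_pos'],s['tcp_rot'],[([*x,.20],Q,4),([*x,.058],Q,6)],85)
E
```

```text
cap 960 [ 0.58953392 -0.00500465  0.11983077] [ 0.58907528 -0.00508363  0.11727996] 0.12242375653542681
side 414 [ 0.58898768 -0.00504427] 0.30887119476079583
17.325 [ 0.5719194  -0.0079909   0.27365867] [ 3.13874531e+00 -5.09221876e-02  3.10742217e-03]
[[85, 0.07, -0.02, 0.31, 0.0, 0.0, 0.01], [85, 0.07, -0.01, 0.31, 0.0, 0.0, 0.01], [85, 0.07, -0.02, 0.3, 0.01, -0.01, 0.01], [85, 0.07, -0.01, 0.31, 0.0, 0.0, 0.01], [85, 0.0, 0.0, 0.39, 0.0, 0.0, 0.0]]
[[85, 0.0, 0.0, 0.39, 0.0, 0.0, 0.0], [85, 0.0, 0.0, 0.4, 0.0, 0.0, 0.0], [85, 0.0, 0.0, 0.39, 0.0, 0.0, 0.0], [85, 0.0, 0.0, 0.4, 0.0, 0.0, 0.0], [85, 0.0, 0.0, 0.39, 0.0, 0.0, 0.0]]
max mm 24.0 deg 0.17320508075688773
```

View pics/w8.png

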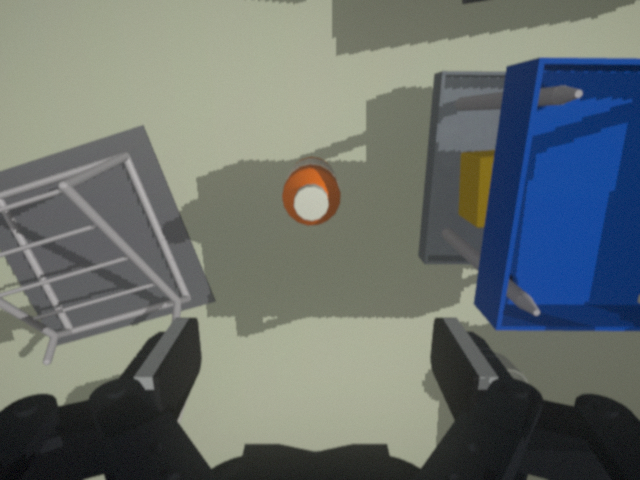

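>>> {"api": "carry_out", "payload": {
  "moves": [
    [85,0.07,-0.02,0.31,0,0,0.01],
    [85,0.07,-0.01,0.31,0,0,0.01],
    [85,0.07,-0.02,0.3,0,0,0.01],
    [85,0.07,-0.01,0.31,0,0,0.01],
    [85,0,0,0,0,0,0]
  ]
}}

```text
clock: 18.0
tcp_pos: [0.5898, -0.0085, 0.1992]
tcp_rot: [3.138, -0.069, 0.002]
contact_force: [-0.0, 0.8, -0.2]
opening: 0.085
gripper_force: 0.0
```

>>> {"api": "carry_out", "payload": {
  "moves": [
    [85,0,-0.06,0.45,0,0,0],
    [85,0,0,0.5,0,0,0],
    [85,0,0,0.5,0,0,0],
    [85,0,0,0.5,0,0,0],
    [85,0,0,0.38,0,0,0]
  ]
}}

```text
clock: 18.62
tcp_pos: [0.5917, -0.0055, 0.0608]
tcp_rot: [3.138, -0.069, 0.007]
contact_force: [-0.2, 1.4, 0.1]
opening: 0.0848
gripper_force: 0.0
```

>>> {"api": "carry_out", "payload": {
  "moves": [
    [70,0,0,0,0,0,0],
    [60,0,0,0,0,0,0],
    [54,0,0,0,0,0,0],
    [50,0,0,0,0,0,0],
    [46,0,0,0,0,0,0]
  ],
  "force": 40
}}

```text
clock: 19.25
tcp_pos: [0.5923, -0.0054, 0.0623]
tcp_rot: [3.138, -0.069, 0.01]
contact_force: [-0.3, 0.2, 5.0]
opening: 0.047
gripper_force: 41.0
```

>>> {"api": "carry_out", "payload": {
  "moves": [
    [44,0,0,0,0,0,0],
    [42,0,0,0,0,0,0],
    [42,0,0,0,0,0,0]
  ]
}}

```text
clock: 19.62
tcp_pos: [0.5923, -0.0054, 0.0623]
tcp_rot: [3.138, -0.069, 0.01]
contact_force: [-1.1, -0.2, 6.3]
opening: 0.0466
gripper_force: 41.0
```

>>> {"api": "carry_out", "payload": {
  "moves": [
    [42,0,0,-0.15,0,0,0],
    [42,0,0,-0.35,0,0,0],
    [42,0,0,-0.45,0,0,0],
    [42,0,0,-0.5,0,0,0],
    [42,0,0,-0.5,0,0,0]
  ]
}}

```text
clock: 20.25
tcp_pos: [0.5906, -0.0048, 0.179]
tcp_rot: [3.138, -0.068, 0.006]
contact_force: [0.4, 0.2, -2.7]
opening: 0.047
gripper_force: 41.7
```

>>> {"api": "carry_out", "payload": {
  "moves": [
    [42,0,0,-0.5,0,0,0],
    [42,0,0,-0.5,0,0,0],
    [42,0,0,-0.5,0,0,0],
    [42,0,0,-0.35,0,0,0],
    [42,0,0,-0.15,0,0,0]
  ]
}}

```text
clock: 20.88
tcp_pos: [0.5907, -0.0045, 0.2995]
tcp_rot: [3.138, -0.068, 0.009]
contact_force: [1.3, -1.0, -2.7]
opening: 0.0472
gripper_force: 41.8
```

>>> {"api": "carry_out", "payload": {
  "moves": [
    [42,0.01,0.2,0,0,0,0],
    [42,0.02,0.45,0,0,0,0],
    [42,0.02,0.45,0,0,0,0],
    [42,0.02,0.45,0,0,0,0],
    [42,0.02,0.45,0,0,0,0]
  ]
}}

```text
clock: 21.5
tcp_pos: [0.5898, -0.1261, 0.2968]
tcp_rot: [3.138, -0.069, 0.003]
contact_force: [0.9, 0.3, -3.0]
opening: 0.0468
gripper_force: 41.8
```

>>> {"api": "carry_out", "payload": {
  "moves": [
    [42,0.02,0.45,0,0,0,0],
    [42,0.01,0.25,0,0,0,0],
    [42,0,0.1,0,0,0,0],
    [42,0,0,0,0,0,0],
    [42,0,0,0,0,0,0]
  ]
}}

```text
clock: 22.12
tcp_pos: [0.5905, -0.1718, 0.2987]
tcp_rot: [3.138, -0.067, 0.007]
contact_force: [-0.1, 0.7, -2.9]
opening: 0.0469
gripper_force: 41.8
```

```bash
python3 - <<'E'
from bench import env
import cv2,numpy as np
o=[]
for c in('scene','top'):
    p,d=env.camera(c);o.append(p[:,:,::-1])
o=np.hstack([o[0][100:440,100:460],o[1][120:460,200:560]]);cv2.imwrite('pics/c9.png',o);s=env.observe();print(s['clock'],s['tcp_pos'],s['tcp_rot'],s['contact_force'],s['opening'])
E
```

```text
22.225 [ 0.59050406 -0.17187393  0.29880333] [ 3.13794178 -0.06681376  0.00724497] [ 0.62525256  1.19229725 -1.8770935 ] 0.04699744040076065
```

View pics/c9.png

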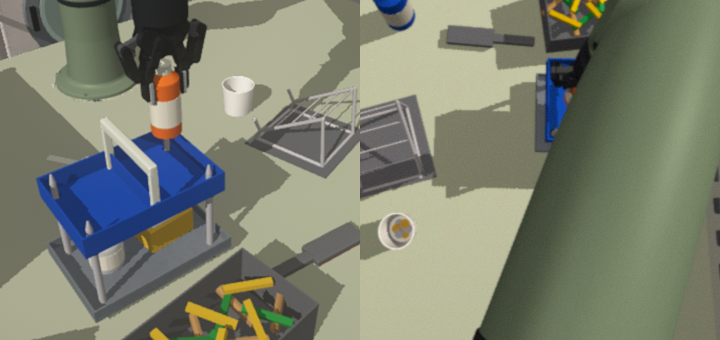

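>>> {"api": "carry_out", "payload": {
  "moves": [
    [42,0,0,0.2,0,0,0],
    [42,0,0,0.35,0,0,0],
    [42,0,0,0.35,0,0,0],
    [42,0,0,0.2,0,0,0],
    [42,0,0,0.1,0,0,0]
  ]
}}

```text
clock: 22.85
tcp_pos: [0.5904, -0.1726, 0.2257]
tcp_rot: [3.138, -0.068, 0.005]
contact_force: [0.9, 0.3, -2.5]
opening: 0.0468
gripper_force: 41.8
```

>>> {"api": "carry_out", "payload": {
  "moves": [
    [42,0,0,0.03,0,0,0],
    [42,0,0,0.02,0,0,0],
    [42,0,0,0,0,0,0]
  ]
}}

```text
clock: 23.22
tcp_pos: [0.5911, -0.1731, 0.2242]
tcp_rot: [3.137, -0.069, 0.008]
contact_force: [0.8, 0.4, -2.4]
opening: 0.0469
gripper_force: 41.8
```

>>> {"api": "carry_out", "payload": {
  "moves": [
    [42,0,0,0.03,0,0,0],
    [42,0,0,0.02,0,0,0],
    [42,0,0,0,0,0,0]
  ]
}}

```text
clock: 23.6
tcp_pos: [0.5907, -0.1729, 0.2206]
tcp_rot: [3.138, -0.069, 0.007]
contact_force: [-0.6, 0.6, -2.3]
opening: 0.0469
gripper_force: 41.8
```

>>> {"api": "carry_out", "payload": {
  "moves": [
    [42,0,0,0.02,0,0,0],
    [42,0,0,0.01,0,0,0],
    [42,0,0,0,0,0,0]
  ]
}}

```text
clock: 23.98
tcp_pos: [0.5908, -0.1729, 0.2188]
tcp_rot: [3.138, -0.069, 0.007]
contact_force: [0.3, -0.6, -1.1]
opening: 0.0469
gripper_force: 41.8
```

>>> {"api": "carry_out", "payload": {
  "moves": [
    [42,0,0,0.02,0,0,0],
    [42,0,0,0,0,0,0]
  ]
}}

```text
clock: 24.22
tcp_pos: [0.591, -0.173, 0.2184]
tcp_rot: [3.137, -0.068, 0.008]
contact_force: [-1.3, 0.2, 3.0]
opening: 0.0467
gripper_force: 42.2
```

>>> {"api": "carry_out", "payload": {
  "moves": [
    [49,0,0,0,0,0,0],
    [52,0,0,0,0,0,0],
    [58,0,0,0,0,0,0],
    [62,0,0,0,0,0,0],
    [62,0,0,0,0,0,0]
  ]
}}

```text
clock: 24.85
tcp_pos: [0.5908, -0.173, 0.2177]
tcp_rot: [3.138, -0.069, 0.007]
contact_force: [0.3, -0.1, 1.0]
opening: 0.0621
gripper_force: 0.0
```

>>> {"api": "carry_out", "payload": {
  "moves": [
    [62,0,0,-0.1,0,0,0],
    [62,0,0,-0.3,0,0,0],
    [62,0,0,-0.5,0,0,0],
    [62,0,0,-0.6,0,0,0],
    [62,0,0,-0.6,0,0,0]
  ]
}}

```text
clock: 25.48
tcp_pos: [0.5901, -0.1725, 0.3453]
tcp_rot: [3.138, -0.069, 0.008]
contact_force: [-0.2, -0.8, -1.3]
opening: 0.0617
gripper_force: 0.0
```

>>> {"api": "carry_out", "payload": {
  "moves": [
    [62,0,-0.4,-0.4,0,0,0],
    [62,-0.4,-0.5,0,0,0,0],
    [62,-0.5,-0.5,0,0,0,0],
    [62,-0.5,-0.5,0,0,0,0],
    [62,0,0,0,0,0,0]
  ]
}}

```text
clock: 26.1
tcp_pos: [0.5096, -0.0531, 0.3683]
tcp_rot: [3.138, -0.065, 0.009]
contact_force: [0.6, -0.1, 0.3]
opening: 0.0619
gripper_force: 0.0
```

```bash
python3 t.py .145 10 | tail -6; python3 - <<'E'
import cv2,numpy as np
a=cv2.imread('pics/scene_10.png')[100:440,100:480];b=cv2.imread('pics/top_10.png')[100:440,200:600]
cv2.imwrite('pics/c10.png',np.hstack([a,b]))
from bench import env
s=env.observe();print(s['clock'],s['tcp_pos'],s['contact_force'])
E
```

```text
scene [ 587.  -129.8  173.5] yaw,pitch,roll [ -2.54 -37.69 -47.03] 279 0 1.55
  stand [ 588.6 -245.9] -2.15 559
top [511.5 -55.  291.7] yaw,pitch,roll [-2.47 -0.36 -0.21] 0 0 nan
  stand [ 589. -246.] -2.18 0
both [ 587.  -129.8  173.5] yaw,pitch,roll [ -2.54 -37.69 -47.03] 279 0 1.55
  stand [ 588.6 -245.9] -2.15 559
26.2 [ 0.51151097 -0.05495466  0.36774685] [0.77827817 0.0715496  0.40503669]
  return _methods._mean(a, axis=axis, dtype=dtype,
  ret = ret.dtype.type(ret / rcount)
```

View pics/c10.png

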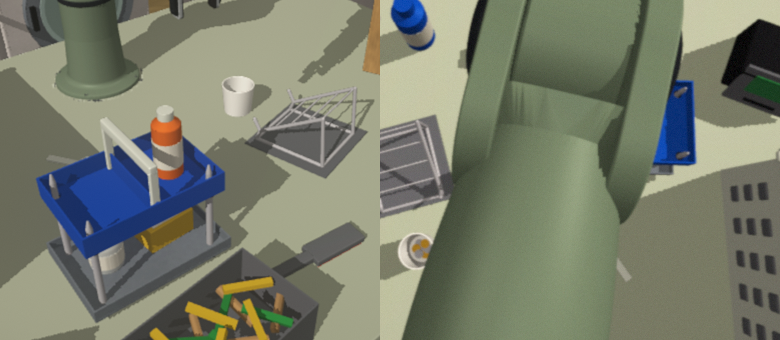

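```bash
python3 -c "
from bench import env
print(env.finish_job())"
```

```text
the job is handed in; nothing more can be done
None
```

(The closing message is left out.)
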